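# Make up the gate kit and the pipe kit at the hardware counter

### The arm

A 7-joint arm with a two-finger parallel gripper is mounted at the origin on the work surface. World frame = base frame: x ahead of the robot, y to its left, z up, the work surface at z = 0. Lengths are in m, angles in rad, forces in N, time in s.
With the tool pointing down it reaches from about 0.4 to 0.85 m from the base axis. Payload 10.4 kg.
Tool frame: the origin (TCP) lies between the finger pads; the fingertips stand 22 mm ahead of it and the grasp point (between the pads) lies 3 mm ahead of it; z points along the fingers, y is the line along which they close (so a half turn about z gives the same grasp; the last joint's range is limited). The gripper opens to 85 mm and grips with 20 to 120 N. Pads are 22 mm wide; open, the fingers measure 114 mm over their backs; the gripper's body (76 mm by 85 mm) begins 54 mm behind the grasp point. The pads swing forward as they close: fully open they stand 13 mm farther back than shut.
Start: joints at [1.295, 0.332, -0.065, 1.46, 0.022, 1.35, -0.088], TCP at [0.156, -0.605, 0.253] pointing down, gripper open.
Joint ranges: [-2.6, 2.6], [-0.5, 2.12], [-1.47, 1.34], [0.16, 2.42], [-1.27, 4.41], [0.06, 2.06], [-2.6, 2.6]. Speed limits (rad/s): [2.22, 2.22, 2.79, 2.79, 3.14, 3.14, 3.14].

### API

Orientations are given as a unit quaternion [x, y, z, w].
In Python, from workcell import manip, camera, ticket, boxes_of, outline_of gives the robot as it stands.
- The arm moves only by the tool carry_out, never from a script. Its argument "deltas" is a list of rows, each a list of 5 numbers: the shift along the tool's x, y, z as a fraction of full scale, then the turn about the tool's z as a fraction of full scale, then the opening, from -1 (shut) to 1 (fully open), so that 0 is half open. In form: [[tx, ty, tz, spin, gripper], ...]. A call has 1 to 20 rows; each row is the pose to reach, as a shift and turn from the pose commanded when the call began, along the tool's axes at that moment; what a row does not reach only later rows make up. Full scale, the value 1, is 150 mm for a shift and 30 degrees for a turn. A row lasts 1/8 s, in which the tool goes at most 62.5 mm and 10.7 degrees, less where a joint would pass 70% of its speed; a pose out of reach is approached as far as the arm can. A call with a number of a shift or a turn outside -1 to 1 is refused whole. A call with a gripper value outside its range is refused whole. The fingers move at their own pace and stop on an object; "force" is the grip in N (left out, the last holds). Time passes only in rows, so rows that repeat a pose let the fingers close. It gives the time, the measured TCP pose, the force, the opening and the grip force at its end, in the units of the state.
- manip.get_obs(): the state, without advancing time (a new reading comes with each control period).
- camera(name): name is "scene" or "top"; returns a dict with "img" (400x640x3 uint8, red, green, blue), "depth" (400x640 float32, m along the optical axis (not along the pixel's ray), 0 where there is no reading), "vertical_fov" (degrees; the focal length in pixels is half the picture's height over the tangent of half this angle, whatever the lens; pixels are square), "cx", "cy" (the principal point, pixels), "R" (3x3) and "t" (3): a world point X has camera coordinates R X + t. Camera axes: x right, y down, z forward; pixel columns grow to the right and rows downward; lengths in m; the calibration is good to about 2 mm. A picture is of the moment at which its call begins.
- ticket.hand_in(): hands the job in; it is judged then, once.
Trained networks look in a picture, given as the dict that the camera call returned (one of the last four; its "shot" number tells which), for a name from the list of things; names that differ only in an ending like _2 or _b are one class to them, and where a whole thing is asked for, a point or a joint stands for the part that bears it (a point fixed in the world has none). Each returns a list of dicts, best first, with "conf" (0 to 1); they miss things now and then, are a little off and sometimes report something else, mostly with a low value. They report only what shows in the picture. A call takes as long as a camera call. They do not tell look-alikes from the thing itself.
- boxes_of(query, picture): "position" ([x, y, z] in m, in world coordinates, good to about 4 mm: the middle of the surface that is visible of it).
- outline_of(query, picture): "region" (400x640 bool, what is visible of it).
The state is a dict: "clock": time; "joint_pos": joint angles; "joint_velocities": joint speeds; "tau": joint torques, N m; "position": TCP position; "ee_rot": TCP orientation; "ft_force": force on the tool from outside, world axes, zero at the start; "torque": the same for the moment, N m; "grip_width": opening from 0.0 (shut) to 1.0 (fully open); "grasp_force": force on a finger pad.
Only numpy, scipy, OpenCV 4.12 (cv2) and the standard library are available. Lean on these libraries where they do the work, as an engineer would, in place of code of your own. Each camera call takes 0.05 s, during which the arm holds its last target. There are 200 camera calls.

### The job

Make up two customers' orders from the parts standing on the hardware counter. In the tray with three compartments put the gate kit: the big bolt in the middle compartment, head down, so that it keeps the padlock and the door knob apart in the two end compartments, either way round; in the tray with two compartments put the pipe kit: the pipe tee and the straight coupling, one in each compartment, either way round. Stand each part upright as you found it, flat on the floor of its compartment, and leave the small bolt and the pipe elbow where they are on the counter.

Things in the scene. Friction and masses are not known exactly. Their poses are not given: they have to be found in the camera images.
- tray3: low open tray of white plastic with three equal square compartments in one row, fixed to the counter, 260 x 90 mm outside and 14 mm high. Origin: centre of its underside; z up; the row runs along its y axis. The floor is 4 mm thick, outer walls and dividers 5 mm thick; each compartment is 80 x 80 mm inside and 10 mm deep. Compartment centres lie on the y axis at y = -85, 0 and +85 mm
- tray2: low open tray of white plastic with two equal square compartments in one row, fixed to the counter, 175 x 90 mm outside and 14 mm high. Origin: centre of its underside; z up; the row runs along its y axis. The floor is 4 mm thick, outer walls and dividers 5 mm thick; each compartment is 80 x 80 mm inside and 10 mm deep. Compartment centres lie on the y axis at y = -42.5 and +42.5 mm
- padlock_mid (a point): brass padlock standing on its base with its steel shackle up, 68 mm high in all; the body is a block 26 mm thick (its x axis) by 50 mm wide (its y axis) by 42 mm high, the shackle is 40 mm wide of 8 mm rod, in the plane of the width. Point: on the vertical centre line, half-way up (34 mm above its foot); z up. About 0.25 kg. Grip it by the body, across the 26 mm thickness
- door_knob_mid (a point): satin aluminium door knob standing on its round rose, 60 mm high; rose 52 mm in diameter and 8 mm thick, neck 22 mm in diameter, round knob 44 mm in diameter from 32 to 50 mm above the foot and rounded off above and below. Point: on its vertical axis, half-way up (30 mm above its foot); z up. About 0.22 kg. Grip it round the knob, some 40 mm above its foot
- big_bolt_mid (a point): big steel hexagon bolt standing on its head, 80 mm high in all; the head below is 34 mm across the flats and 14 mm high, the round shank above is 22 mm in diameter. Point: on its vertical axis, half-way up (40 mm above its foot); z up. About 0.25 kg
- small_bolt_mid (a point): small steel hexagon bolt standing on its head, to be left alone: 40 mm high in all, head 22 mm across the flats, shank 13 mm in diameter. Point: on its vertical axis, half-way up (20 mm above its foot); z up
- tee_mid (a point): galvanised steel pipe tee standing on one end of its run, 64 mm high, 0.25 kg; run 31 mm in diameter, 36 mm at the end collars (top collar 48 to 64 mm above the foot). The one branch, 36 mm in diameter, points level along its x axis, 32 mm above the foot, to 34 mm from the run's axis: grip across it, along y. Point: on the run's axis, half-way up (32 mm above its foot); z up
- coupling_mid (a point): straight pipe coupling, a plain short steel tube standing on end, open at top: 40 mm outside diameter, 28 mm bore, 45 mm high. Point: on its axis, half-way up (22.5 mm above its foot); z up. About 0.16 kg
- elbow_mid (a point): galvanised steel pipe elbow lying flat, to be left alone: an L of two short legs, each 55 mm long outside and 36 mm in diameter at the collar, 36 mm high. The legs point along its x and y axes; the two axes of the legs cross 10 mm behind this point in both x and y. Point: inside the elbow's bend, half-way up (18 mm above the counter); z up
Mind the look-alikes: they are no part of the job. Leave any blue look-alike of the part that bears big_bolt_mid alone. Leave any red look-alike of the tray2 alone.

How it is judged:
By the outcome, as a careful person would: the job done as asked, in the order asked, and still so for the second after the job is handed in, with the robot touching nothing.
It also fails if it takes over 128 s, if anything falls off the work surface, if the arm or the gripper's body presses on something with over 40 N, if the wrist force passes 120 N, or if a joint passes its speed limit or range.

## Working session

There is one attempt and no reset: what is moved stays moved. The work goes in short steps, Python scripts to look and compute and a tool call to move; the robot and the scene stay as the last step left them, time stands still between calls to the robot, and variables do not carry over. Pictures are saved under pics/ and viewed, at most 14 in all, crops included, and the job is handed in when it is done.

Besides the shell and the picture viewer there is one more tool, called after "Request:" by a JSON object that holds its "api" and its "payload". carry_out: Moves the arm, as the interface text tells. Its arguments: {"type":"object","properties":{"deltas":{"type":"array","items":{"type":"array","items":{"type":"number"}}},"force":{"type":"number"}},"required":["deltas"]}

```bash
ls; mkdir -p pics; cat > h.py <<'E'
import numpy as np, cv2
from workcell import manip, camera, ticket, boxes_of, outline_of
def cloud(p):
    h,w=p["depth"].shape; f=h/2/np.tan(np.radians(p["vertical_fov"])/2)
    v,u=np.mgrid[:h,:w]; d=p["depth"]
    X=np.stack([(u-p["cx"])/f*d,(v-p["cy"])/f*d,d],-1)
    return (X-p["t"])@np.asarray(p["R"])
def save(p,n): cv2.imwrite("pics/"+n,cv2.cvtColor(p["img"],cv2.COLOR_RGB2BGR))
E
python3 - <<'E'
from h import *
o=manip.get_obs(); print({k:np.round(v,3) for k,v in o.items()})
for c in("top","scene"):
    p=camera(c); save(p,c+"0.png"); print(c,p["vertical_fov"],p["cx"],p["cy"],np.round(p["R"],2).tolist(),np.round(p["t"],3))
    C=cloud(p)
    for q in "tray3 tray2 padlock_mid door_knob_mid big_bolt_mid small_bolt_mid tee_mid coupling_mid elbow_mid".split():
        print(q,[(np.round(b["position"],3).tolist(),round(b["conf"],2)) for b in boxes_of(q,p)])
        for r in outline_of(q,p)[:3]:
            m=r["region"]; v,u=np.nonzero(m); P=C[m&(p["depth"]>0)]
            print("   out",round(r["conf"],2),"uv",u.mean().round(),v.mean().round(),"n",m.sum(),"col",p["img"][m].mean(0).round(),"xyz med",np.median(P,0).round(3) if len(P) else None, "lo",np.percentile(P,2,axis=0).round(3),"hi",np.percentile(P,98,axis=0).round(3))
E
```

```text
pics
{'clock': np.float64(0.0), 'joint_pos': array([ 1.295,  0.333, -0.065,  1.461,  0.022,  1.35 , -0.089]), 'joint_velocities': array([-0.   ,  0.001, -0.001,  0.002,  0.   , -0.001,  0.002]), 'tau': array([ 2.0000e-03, -6.2545e+01,  5.0000e-02, -3.9162e+01,  1.6000e-02,
        1.0000e-02, -0.0000e+00]), 'position': array([ 0.156, -0.605,  0.252]), 'ee_rot': array([ 0.992,  0.126, -0.   , -0.001]), 'ft_force': array([0.337, 0.976, 0.093]), 'torque': array([-0.006, -0.002,  0.053]), 'grasp_force': np.float64(0.0), 'grip_width': np.float64(1.003)}
top 49.766408388610756 324.85328161418636 198.0489624385175 [[0.0, -1.0, -0.0], [-1.0, -0.0, -0.09], [0.09, 0.0, -1.0]] [-0.027  0.488  1.036]
tray3 [([0.602, 0.222, 0.003], 0.77), ([0.644, -0.429, 0.005], 0.72), ([0.604, -0.197, 0.008], 0.58)]
   out 0.93 uv 229.0 151.0 n 3860 col [173. 159. 142.] xyz med [0.608 0.218 0.005] lo [ 0.561  0.091 -0.   ] hi [0.651 0.343 0.016]
   out 0.81 uv 487.0 139.0 n 2542 col [125.  21.  18.] xyz med [ 0.64  -0.432  0.004] lo [ 0.581 -0.515 -0.   ] hi [ 0.699 -0.349  0.016]
   out 0.75 uv 395.0 152.0 n 2
[... 4233 characters left out ...]
, 0.53)]
   out 0.46 uv 406.0 290.0 n 162 col [90. 76. 62.] xyz med [0.457 0.246 0.009] lo [ 0.423  0.226 -0.003] hi [0.464 0.254 0.04 ]
tee_mid [([0.467, -0.003, 0.044], 0.56), ([0.446, 0.131, 0.039], 0.5)]
   out 0.83 uv 336.0 217.0 n 460 col [103.  94.  84.] xyz med [0.469 0.006 0.043] lo [ 0.445 -0.018  0.002] hi [0.492 0.015 0.064]
coupling_mid [([0.454, -0.339, 0.035], 0.47)]
   out 0.51 uv 274.0 152.0 n 236 col [105.  96.  86.] xyz med [ 0.458 -0.334  0.029] lo [ 0.421 -0.369 -0.002] hi [ 0.475 -0.325  0.044]
elbow_mid [([0.44, -0.102, 0.028], 0.83)]
   out 0.68 uv 322.0 194.0 n 336 col [103.  94.  83.] xyz med [ 0.436 -0.105  0.026] lo [ 0.402 -0.128  0.001] hi [ 0.468 -0.089  0.034]
```

```bash
python3 - <<'E'
from h import *
a=cv2.imread("pics/top0.png");b=cv2.imread("pics/scene0.png")
cv2.imwrite("pics/topc.png",cv2.resize(a[90:290,160:560],None,fx=2,fy=2,interpolation=cv2.INTER_CUBIC))
cv2.imwrite("pics/scenec.png",cv2.resize(b[110:400,180:520],None,fx=2,fy=2,interpolation=cv2.INTER_CUBIC))
# merged top-surface analysis
P=[];
for c in("top","scene"):
    p=camera(c);C=cloud(p);P.append(C[p["depth"]>0])
    print(c,'table z',np.median(P[-1][(abs(P[-1][:,0]-.52)<.02)&(abs(P[-1][:,1])<.3)][:,2]))
def an(n,x,y,r,z0,z1):
    for k,c in enumerate(("top","scene")):
        Q=P[k];m=(np.hypot(Q[:,0]-x,Q[:,1]-y)<r)&(Q[:,2]>z0)&(Q[:,2]<z1);Q=Q[m]
        if len(Q)<5: print(n,c,len(Q));continue
        rc=cv2.minAreaRect((Q[:,:2]*1000).astype(np.float32))
        print(n,c,len(Q),"mean",Q.mean(0).round(4),"rect",np.round(rc[0],1),np.round(rc[1],1),round(rc[2],1))
an("lock shack",.44,.125,.05,.055,.08);an("lock body",.44,.125,.05,.03,.05)
an("lock all",.44,.125,.05,.012,.08)
an("knob top",.45,.355,.05,.045,.07);an("knob all",.45,.355,.05,.025,.07)
an("bolt top",.445,-.225,.03,.07,.09);an("bolt all",.445,-.225,.03,.02,.09);an("blue top",.367,-.23,.03,.07,.09)
an("tee top",.467,0,.05,.056,.075);an("tee mid",.467,0,.05,.015,.048);an("tee all",.467,0,.05,.015,.075)
an("coup top",.457,-.34,.04,.038,.055);an("coup all",.457,-.34,.04,.012,.055)
an("elbow",.436,-.11,.06,.012,.05);an("sbolt",.457,.24,.03,.01,.05)
an("tray3",.606,.22,.16,.009,.02);an("tray2",.606,-.197,.12,.009,.02);an("red",.64,-.43,.13,.009,.02)
E
```

```text
top table z -0.00030076725274393154
scene table z -0.0016470307998287547
lock shack top 55 mean [0.4383 0.1233 0.0645] rect [437.9 123.6] [ 7.2 38.2] 1.0
lock shack scene 60 mean [0.4397 0.1281 0.0624] rect [438.8 125.9] [ 9.5 37.7] 2.3
lock body top 173 mean [0.4381 0.1221 0.0412] rect [438.5 123.6] [26.  49.4] 3.9
lock body scene 225 mean [0.4419 0.1283 0.0388] rect [439.2 125.7] [27.6 49.5] 1.5
lock all top 243 mean [0.438  0.1216 0.0454] rect [438.3 123.6] [26.2 49.5] 4.1
lock all scene 414 mean [0.443  0.1298 0.0373] rect [439.2 125.9] [28.1 49.9] 2.6
knob top top 261 mean [0.4476 0.3553 0.0559] rect [448.8 357.2] [41.7 41.8] 22.1
knob top scene 387 mean [0.4529 0.3615 0.0541] rect [450.3 360.9] [39.6 42.2] 45.3
knob all top 297 mean [0.4473 0.3537 0.0539] rect [447.9 357.3] [41.6 42.4] 59.4
knob all scene 495 mean [0.4551 0.3627 0.0507] rect [450.7 360.9] [40.2 42.7] 45.3
bolt top top 78 mean [ 0.4418 -0.228   0.0792] rect [ 441.9 -228.5] [21.5 18.6] 89.4
bolt top scene 46 mean [ 0.4436 -0.2257  0.0769] rect [ 442.  -227.2] [21.3 20.3] 21.8
bolt all top 112 mean [ 0.4412 -0.225
[... 1283 characters left out ...]
64] rect [ 436.  -110.7] [50.7 55.5] 35.1
sbolt top 48 mean [0.453  0.2403 0.0305] rect [452.8 242.5] [13.5 18.8] 39.5
sbolt scene 81 mean [0.4554 0.2448 0.028 ] rect [453.8 243.4] [13.6 11.8] 62.6
tray3 top 826 mean [0.6092 0.2168 0.0136] rect [585.  203.8] [228.1 304.2] 21.7
tray3 scene 1351 mean [0.6148 0.2239 0.0125] rect [615.  208.2] [221.3 288.5] 36.3
tray2 top 530 mean [ 0.6062 -0.2007  0.0134] rect [ 606.5 -199.7] [175.   91.1] 86.5
tray2 scene 395 mean [ 0.607  -0.1938  0.0121] rect [ 605.7 -198.4] [179.8  91.5] 86.6
red top 582 mean [ 0.6392 -0.4316  0.013 ] rect [ 639.7 -431.3] [176.4  92.3] 70.8
red scene 300 mean [ 0.6422 -0.4243  0.0121] rect [ 638.9 -429.7] [181.8  88.7] 70.4
```

View pics/topc.png

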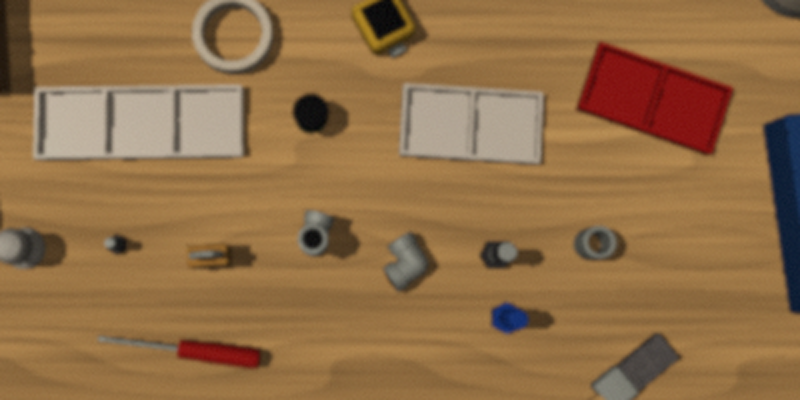

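View pics/scenec.png

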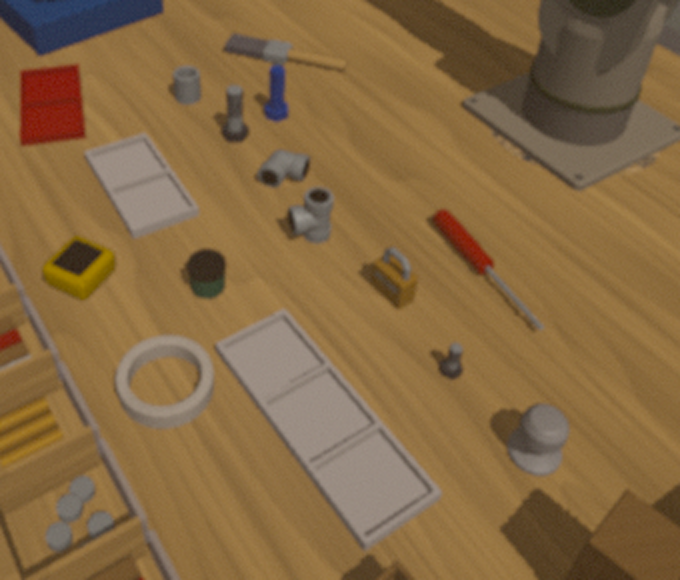

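The pictures show both white trays, with the red one at right. The top crop gives these pixel positions: knob (20,247), small bolt (117,243), padlock (208,255), tee (315,232), elbow (407,262), big bolt (500,253), blue bolt (510,318) and coupling (598,243). I still need tray3's exact pose and the obstacle heights.

```bash
cat >> h.py <<'E'
from scipy.spatial.transform import Rotation as Ro
def yaw(o): 
    x=Ro.from_quat(o["ee_rot"]).as_matrix()[:,0]; return np.degrees(np.arctan2(x[1],x[0]))
def go(*ts):
    "targets (x,y,z,yaw_deg) -> tool-axis fractions from the present pose"
    o=manip.get_obs(); R=Ro.from_quat(o["ee_rot"]).as_matrix(); y0=yaw(o)
    print("t",o["clock"].round(2),"tcp",o["position"].round(4),"yaw",y0.round(2),"w",o["grip_width"].round(3),"gf",o["grasp_force"].round(1),"F",o["ft_force"].round(1),"q",o["joint_pos"].round(2))
    for t in ts:
        d=R.T@(np.array(t[:3])-o["position"])/.15
        s=-((t[3]-y0+180)%360-180)/30   # tool z is down
        print("  ",t,"->",d.round(3),"spin",s.round(3))
E
python3 - <<'E'
from h import *
for c in("top","scene"):
    p=camera(c);C=cloud(p);Q=C[p["depth"]>0]
    for n,x0,x1,y0,y1 in(("tray3",.55,.665,.07,.365),("tray2",.55,.665,-.3,-.095)):
        m=(Q[:,0]>x0)&(Q[:,0]<x1)&(Q[:,1]>y0)&(Q[:,1]<y1)&(Q[:,2]>.009)&(Q[:,2]<.02)
        print(c,n,[np.round(v,1) for v in cv2.minAreaRect((Q[m][:,:2]*1000).astype(np.float32))])
    H={}
    for x,y,z in Q[Q[:,2]>.09]: H.setdefault((round(x,1),round(y,1)),[]).append(z)
    print({(float(k[0]),float(k[1])):float(round(max(v),2)) for k,v in sorted(H.items()) if k[0]>.2 and len(v)>5})
go((.442,-.2275,.2,14.5))
E
```

```text
top tray3 [array([606.9, 218. ]), array([ 91.2, 261.1]), np.float64(1.0)]
top tray2 [array([ 606.4, -199.7]), array([175. ,  91.1]), np.float64(86.5)]
{(0.3, 0.5): 0.1, (0.3, 0.6): 0.19, (0.3, 0.7): 0.15, (0.4, -0.7): 0.16, (0.4, -0.6): 0.16, (0.4, 0.5): 0.09, (0.4, 0.6): 0.19, (0.4, 0.7): 0.15, (0.5, -0.7): 0.16, (0.5, -0.6): 0.16, (0.5, 0.5): 0.12, (0.5, 0.6): 0.19, (0.5, 0.7): 0.15, (0.6, -0.7): 0.16, (0.6, -0.6): 0.16, (0.7, -0.6): 0.13, (0.7, 0.5): 0.13, (0.7, 0.6): 0.14, (0.8, -0.7): 0.13, (0.8, -0.6): 0.13, (0.8, 0.5): 0.13, (0.8, 0.6): 0.13, (0.9, -0.4): 0.12, (0.9, -0.3): 0.12, (0.9, -0.2): 0.12, (0.9, -0.1): 0.12, (0.9, 0.0): 0.12, (0.9, 0.1): 0.12, (0.9, 0.2): 0.12, (0.9, 0.3): 0.12, (0.9, 0.4): 0.12}
scene tray3 [array([606.4, 218. ]), array([ 92.2, 261.5]), np.float64(1.0)]
scene tray2 [array([ 605.9, -199.5]), array([180.6,  90.8]), np.float64(86.4)]
{(0.3, -1.6): 0.14, (0.3, -1.5): 0.16, (0.3, -1.4): 0.18, (0.3, 0.5): 0.09, (0.3, 0.6): 0.19, (0.4, -1.6): 0.14, (0.4, -1.5): 0.17, (0.4, -1.4): 0.19, (0.4, -0.7): 0.15, (0.4, -0.6): 0.16, (0.4, 0.5): 0.09, (0.4, 0.6): 0.19
[... 271 characters left out ...]
-1.6): 0.19, (0.8, -1.5): 0.19, (0.8, -1.4): 0.19, (0.8, -0.7): 0.13, (0.8, -0.6): 0.13, (0.9, -1.6): 0.19, (0.9, -1.5): 0.19, (0.9, -1.4): 0.27, (0.9, -0.6): 0.12, (0.9, -0.4): 0.11, (0.9, -0.3): 0.11, (0.9, -0.2): 0.11, (0.9, -0.1): 0.11, (0.9, -0.0): 0.11, (0.9, 0.1): 0.11, (0.9, 0.2): 0.11, (0.9, 0.3): 0.11}Traceback (most recent call last):
  File "<stdin>", line 10, in <module>
  File "h.py", line 15, in go
    print("t",o["clock"].round(2),"tcp",o["position"].round(4),"yaw",y0.round(2),"w",o["grip_width"].round(3),"gf",o["grasp_force"].round(1),"F",o["ft_force"].round(1),"q",o["joint_pos"].round(2))
              ^^^^^^^^^^^^^^^^
AttributeError: 'float' object has no attribute 'round'
```

```bash
sed -i 's/\["\(clock\|grip_width\|grasp_force\)"\]\.round/["\1"].__float__().__round__/' h.py; python3 -c "
from h import *
go((.442,-.2275,.2,14.5))"
```

```text
Traceback (most recent call last):
  File "h.py", line 15, in go
    print("t",o["clock"].__float__().__round__(2),"tcp",o["position"].round(4),"yaw",y0.round(2),"w",o["grip_width"].round(3),"gf",o["grasp_force"].round(1),"F",o["ft_force"].round(1),"q",o["joint_pos"].round(2))
                                                                                                     ^^^^^^^^^^^^^^^^^^^^^
AttributeError: 'float' object has no attribute 'round'
```

Request:
{"api": "carry_out", "payload": {"deltas": [[0.27,-0.22,0,0,0.2],[0.55,-0.44,0,0,0.2],[0.83,-0.65,0,0,0.2],[0.83,-0.65,0,0,0.2]], "force": 60}}

```text
clock: 2.6
position: [0.256, -0.4767, 0.2539]
ee_rot: [0.992, 0.129, 0.001, 0.0]
ft_force: [-0.3, -0.4, 0.9]
grip_width: 0.602
grasp_force: 0.0
```

Request:
{"api": "carry_out", "payload": {"deltas": [[0.27,-0.22,0,0,0.2],[0.55,-0.44,0,0,0.2],[0.83,-0.65,0,0,0.2],[0.83,-0.65,0,0,0.2]]}}

```text
clock: 3.1
position: [0.3511, -0.3515, 0.2538]
ee_rot: [0.992, 0.129, 0.001, 0.0]
ft_force: [-0.3, -0.5, 0.2]
grip_width: 0.601
grasp_force: 0.0
```

Request:
{"api": "carry_out", "payload": {"deltas": [[0.27,-0.22,0.1,0,0.2],[0.55,-0.44,0.2,0,0.2],[0.81,-0.65,0.3,0,0.2],[0.81,-0.65,0.3,0,0.2],[0.81,-0.65,0.3,0,0.2]]}}

```text
clock: 3.72
position: [0.4414, -0.2309, 0.2084]
ee_rot: [0.992, 0.125, -0.0, 0.0]
ft_force: [0.1, 0.3, 0.0]
grip_width: 0.6
grasp_force: 0.0
```

```bash
python3 -c "
from h import *
go((.442,-.2275,.1,14.5),(.442,-.2275,.055,14.5))"
```

```text
Traceback (most recent call last):
  File "h.py", line 15, in go
    print("t",o["clock"].__float__().__round__(2),"tcp",o["position"].round(4),"yaw",y0.round(2),"w",o["grip_width"].round(3),"gf",o["grasp_force"].round(1),"F",o["ft_force"].round(1),"q",o["joint_pos"].round(2))
                                                                                                     ^^^^^^^^^^^^^^^^^^^^^
AttributeError: 'float' object has no attribute 'round'
```

```bash
python3 - <<'E'
s=open('h.py').read().split('\n')
for i,l in enumerate(s):
    if l.strip().startswith('print("t"'):
        s[i]='    r=lambda k,n:np.round(o[k],n).tolist()\n    print("t",r("clock",2),"tcp",r("position",4),"yaw",round(y0,2),"w",r("grip_width",3),"gf",r("grasp_force",1),"F",r("ft_force",1),"q",r("joint_pos",2))'
open('h.py','w').write('\n'.join(s))
from h import *
go((.442,-.2275,.1,14.5),(.442,-.2275,.055,14.5))
E
```

```text
t 3.72 tcp [0.4414, -0.2309, 0.2084] yaw 14.4 w 0.6 gf 0.0 F [0.1, 0.3, 0.0] q [0.8, 0.11, -0.44, 1.83, 0.05, 1.21, -0.97]
   (0.442, -0.2275, 0.1, 14.5) -> [ 0.01  -0.021  0.722] spin -0.003
   (0.442, -0.2275, 0.055, 14.5) -> [ 0.01  -0.022  1.022] spin -0.003
```

Request:
{"api": "carry_out", "payload": {"deltas": [[0.01,-0.02,0.3,0,0.2],[0.01,-0.02,0.6,0,0.2],[0.01,-0.02,0.8,0,0.2],[0.01,-0.02,0.9,0,0.2],[0.01,-0.02,1.0,0,0.2],[0.01,-0.02,1.0,0,0.2],[0.01,-0.02,1.0,0,-1],[0.01,-0.02,1.0,0,-1],[0.01,-0.02,1.0,0,-1],[0.01,-0.02,1.0,0,-1],[0.01,-0.02,1.0,0,-1],[0.01,-0.02,1.0,0,-1]], "force": 60}}

```text
clock: 5.22
position: [0.4431, -0.2263, 0.059]
ee_rot: [0.992, 0.126, 0.001, 0.001]
ft_force: [-0.1, -0.8, 6.4]
grip_width: 0.241
grasp_force: 59.0
```

```bash
python3 - <<'E'
from h import *
go((.442,-.2275,.16,14.5),(.6067,.218,.16,14.5))
E
```

```text
t 5.22 tcp [0.4431, -0.2263, 0.059] yaw 14.48 w 0.241 gf 59.0 F [-0.1, -0.8, 6.4] q [0.76, 0.3, -0.43, 1.98, 0.15, 0.9, -1.06]
   (0.442, -0.2275, 0.16, 14.5) -> [-0.009  0.006 -0.673] spin -0.001
   (0.6067, 0.218, 0.16, 14.5) -> [ 1.797 -2.595 -0.674] spin -0.001
```

Request:
{"api": "carry_out", "payload": {"deltas": [[0,0,-0.1,0,-1],[0,0,-0.35,0,-1],[0,0,-0.7,0,-1],[0.2,-0.29,-0.7,0,-1],[0.4,-0.58,-0.7,0,-1],[0.6,-0.86,-0.7,0,-1],[0.6,-0.86,-0.7,0,-1]]}}

```text
clock: 6.1
position: [0.4983, -0.0738, 0.1641]
ee_rot: [0.992, 0.13, 0.001, -0.001]
ft_force: [0.2, -0.8, -2.1]
grip_width: 0.243
grasp_force: 59.2
```

Request:
{"api": "carry_out", "payload": {"deltas": [[0.2,-0.29,0,0,-1],[0.4,-0.58,0,0,-1],[0.6,-0.86,0,0,-1],[0.6,-0.86,0,0,-1]]}}

```text
clock: 6.6
position: [0.5524, 0.073, 0.1637]
ee_rot: [0.992, 0.129, 0.0, -0.001]
ft_force: [-0.3, -0.8, -2.5]
grip_width: 0.24
grasp_force: 59.3
```

Request:
{"api": "carry_out", "payload": {"deltas": [[0.2,-0.29,0,0,-1],[0.4,-0.58,0,0,-1],[0.6,-0.86,0,0,-1],[0.6,-0.86,0,0,-1],[0.6,-0.86,0,0,-1]]}}

```text
clock: 7.22
position: [0.6073, 0.2143, 0.163]
ee_rot: [0.992, 0.125, -0.001, 0.001]
ft_force: [0.4, 0.1, -2.2]
grip_width: 0.244
grasp_force: 59.5
```

```bash
python3 - <<'E'
from h import *
p=camera("scene"); save(p,"s1.png"); a=cv2.imread("pics/s1.png"); cv2.imwrite("pics/s1c.png",cv2.resize(a[110:400,180:520],None,fx=2,fy=2))
go((.6067,.218,.080,14.5),(.6067,.218,.064,14.5))
E
```

```text
t 7.28 tcp [0.6074, 0.2138, 0.1632] yaw 14.36 w 0.239 gf 59.5 F [-0.0, -0.8, -1.9] q [0.07, 0.52, -0.65, 1.49, 0.32, 1.25, -1.94]
   (0.6067, 0.218, 0.08, 14.5) -> [ 0.003 -0.029  0.554] spin -0.005
   (0.6067, 0.218, 0.064, 14.5) -> [ 0.003 -0.029  0.661] spin -0.005
```

View pics/s1c.png

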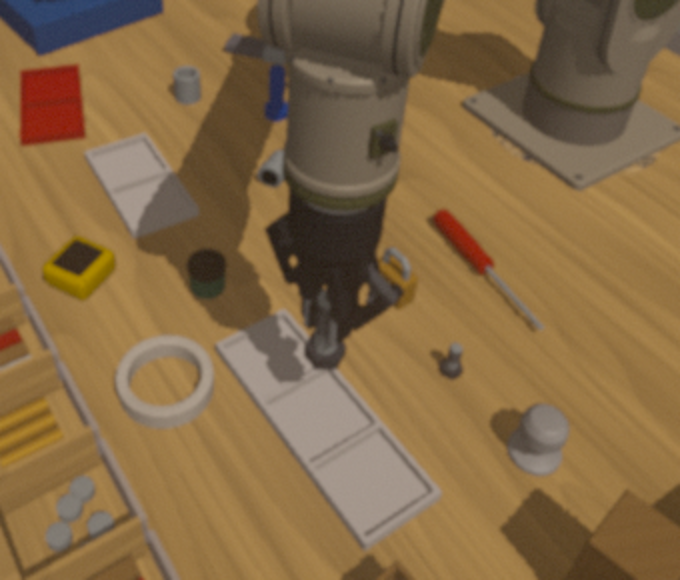

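The bolt hangs upright, its head at (325,350) in the crop. I'll lower it into the middle compartment.

Request:
{"api": "carry_out", "payload": {"deltas": [[0,-0.03,0.2,0,-1],[0,-0.03,0.4,0,-1],[0,-0.03,0.54,0,-1],[0,-0.03,0.6,0,-1],[0,-0.03,0.63,0,-1],[0,-0.03,0.65,0,-1],[0,-0.03,0.66,0,-1],[0,-0.03,0.66,0,-1],[0,-0.03,0.66,0,-1]]}}

```text
clock: 8.4
position: [0.6062, 0.2207, 0.0646]
ee_rot: [0.992, 0.126, 0.0, 0.0]
ft_force: [-0.0, -1.3, -3.0]
grip_width: 0.241
grasp_force: 59.5
```

Request:
{"api": "carry_out", "payload": {"deltas": [[0,0.015,0.007,0,-1],[0,0.015,0.014,0,-1],[0,0.015,0.014,0,-1]]}}

```text
clock: 8.78
position: [0.607, 0.2182, 0.0631]
ee_rot: [0.992, 0.126, 0.0, 0.0]
ft_force: [-3.7, -1.4, 6.2]
grip_width: 0.237
grasp_force: 60.4
```

Request:
{"api": "carry_out", "payload": {"deltas": [[0,0,0,0,-0.4],[0,0,0,0,-0.2],[0,0,0,0,0.2],[0,0,0,0,0.2],[0,0,0,0,0.2],[0,0,-0.1,0,0.2],[0,0,-0.3,0,0.2],[0,0,-0.6,0,0.2],[0,0,-0.6,0,0.2]]}}

```text
clock: 9.9
position: [0.6085, 0.2197, 0.1574]
ee_rot: [0.992, 0.126, 0.004, -0.001]
ft_force: [-0.3, -0.3, -0.3]
grip_width: 0.601
grasp_force: 0.0
```

```bash
python3 - <<'E'
from h import *
go((.4386,.1247,.16,93),(.4386,.1247,.034,93))
E
```

```text
t 9.9 tcp [0.6085, 0.2197, 0.1574] yaw 14.49 w 0.601 gf 0.0 F [-0.3, -0.3, -0.3] q [0.06, 0.52, -0.65, 1.49, 0.33, 1.23, -1.95]
   (0.4386, 0.1247, 0.16, 93) -> [-1.255  0.33  -0.027] spin -2.617
   (0.4386, 0.1247, 0.034, 93) -> [-1.261  0.33   0.813] spin -2.617
```

Request:
{"api": "carry_out", "payload": {"deltas": [[-0.33,0.11,0,-0.33,0.2],[-0.67,0.22,0,-0.66,0.2],[-1,0.33,0,-1,0.2],[-1,0.33,0,-1,0.2],[-1,0.33,0,-1,0.2]]}}

```text
clock: 10.52
position: [0.4744, 0.133, 0.1529]
ee_rot: [0.926, 0.378, 0.001, 0.0]
ft_force: [0.3, 1.0, 0.5]
grip_width: 0.6
grasp_force: 0.0
```

Request:
{"api": "carry_out", "payload": {"deltas": [[0,0,0,-0.33,0.2],[0,0,0,-0.66,0.2],[0,0,0,-1,0.2],[0,0,0,-1,0.2]]}}

```text
clock: 11.02
position: [0.4745, 0.134, 0.1524]
ee_rot: [0.796, 0.605, 0.001, -0.001]
ft_force: [-0.4, -0.4, -0.2]
grip_width: 0.601
grasp_force: 0.0
```

```bash
python3 - <<'E'
from h import *
go((.4386,.1247,.16,93),(.4386,.1247,.034,93))
E
```

```text
t 11.02 tcp [0.4745, 0.134, 0.1524] yaw 74.42 w 0.601 gf 0.0 F [-0.4, -0.4, -0.2] q [0.45, 0.23, -0.89, 1.89, 0.2, 1.11, -0.79]
   (0.4386, 0.1247, 0.16, 93) -> [-0.124 -0.214 -0.051] spin -0.619
   (0.4386, 0.1247, 0.034, 93) -> [-0.125 -0.214  0.789] spin -0.619
```

Request:
{"api": "carry_out", "payload": {"deltas": [[-0.06,-0.1,0,-0.3,0.2],[-0.125,-0.214,0,-0.62,0.2],[-0.125,-0.214,0,-0.62,0.2],[-0.125,-0.214,0,-0.62,0.2]]}}

```text
clock: 11.52
position: [0.4388, 0.1238, 0.1525]
ee_rot: [0.69, 0.724, 0.001, 0.0]
ft_force: [-0.7, -0.7, 1.3]
grip_width: 0.598
grasp_force: 0.0
```

```bash
python3 - <<'E'
from h import *
p=camera("top"); C=cloud(p)
m=(p["depth"]>0)&(np.hypot(C[...,0]-.4386,C[...,1]-.125)<.05)&(C[...,2]>.01)&(C[...,2]<.08); print(m.sum())
save(p,"t2.png");a=cv2.imread("pics/t2.png"); cv2.imwrite("pics/t2c.png",cv2.resize(a[100:300,160:400],None,fx=3,fy=3))
go((.4386,.1247,.16,93),(.4386,.1247,.034,93))
E
```

```text
100
t 11.58 tcp [0.4387, 0.1238, 0.1525] yaw 92.81 w 0.598 gf 0.0 F [0.0, 0.7, -0.0] q [0.55, 0.14, -0.96, 1.98, 0.13, 1.09, -0.42]
   (0.4386, 0.1247, 0.16, 93) -> [ 0.006 -0.001 -0.05 ] spin -0.006
   (0.4386, 0.1247, 0.034, 93) -> [ 0.005 -0.001  0.79 ] spin -0.006
```

View pics/t2c.png

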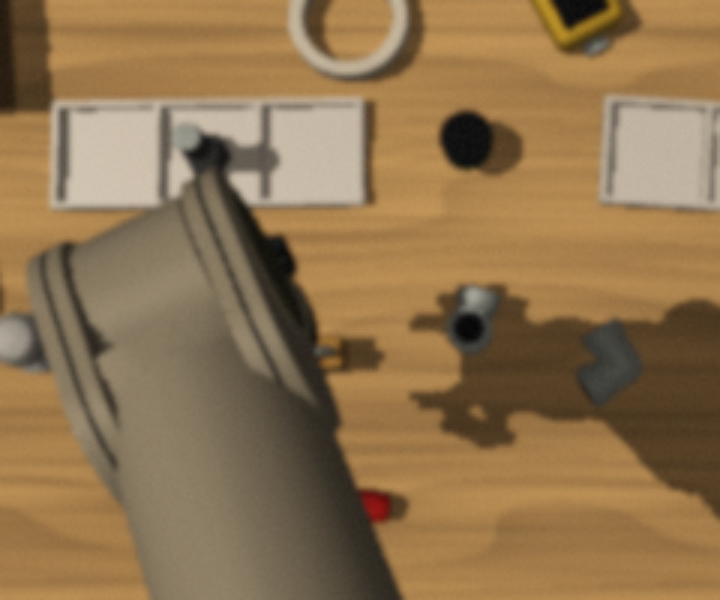

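The bolt stands in the middle compartment at about (205,145), and the padlock shows at (330,350) beside the hand. Going down to grip it.

Request:
{"api": "carry_out", "payload": {"deltas": [[0,0,0.25,0,0.2],[0,0,0.5,0,0.2],[0,0,0.65,0,0.2],[0,0,0.75,0,0.2],[0,0,0.79,0,0.2],[0,0,0.79,0,0.2],[0,0,0.79,0,-1],[0,0,0.79,0,-1],[0,0,0.79,0,-1],[0,0,0.79,0,-1],[0,0,0.79,0,-1],[0,0,0.79,0,-1]], "force": 60}}

```text
clock: 13.08
position: [0.4385, 0.1235, 0.0346]
ee_rot: [0.688, 0.726, 0.0, 0.001]
ft_force: [-1.4, -0.2, 5.9]
grip_width: 0.293
grasp_force: 59.1
```

```bash
python3 - <<'E'
from h import *
go((.608,.131,.118,92),(.608,.131,.036,92))
E
```

```text
t 13.08 tcp [0.4385, 0.1235, 0.0346] yaw 93.06 w 0.293 gf 59.1 F [-1.4, -0.2, 5.9] q [0.43, 0.36, -0.88, 2.07, 0.36, 0.87, -0.61]
   (0.608, 0.131, 0.118, 92) -> [-0.011  1.132 -0.554] spin 0.035
   (0.608, 0.131, 0.036, 92) -> [-0.011  1.131 -0.008] spin 0.035
```

Request:
{"api": "carry_out", "payload": {"deltas": [[0,0,-0.1,0,-1],[0,0,-0.35,0,-1],[0,0.1,-0.6,0,-1],[-0.01,0.5,-0.6,0.03,-1],[-0.01,0.8,-0.6,0.03,-1],[-0.01,1,-0.6,0.03,-1],[-0.01,1,-0.6,0.03,-1]]}}

```text
clock: 13.95
position: [0.589, 0.1299, 0.1242]
ee_rot: [0.694, 0.72, 0.001, -0.0]
ft_force: [-0.1, -0.4, -2.1]
grip_width: 0.294
grasp_force: 59.6
```

Request:
{"api": "carry_out", "payload": {"deltas": [[0,0.13,0,0,-1],[0,0.13,0.2,0,-1],[0,0.13,0.4,0,-1],[0,0.13,0.5,0,-1],[0,0.13,0.55,0,-1],[0,0.13,0.56,0,-1],[0,0.13,0.57,0,-1],[0,0.13,0.57,0,-1]]}}

```text
clock: 14.95
position: [0.6075, 0.1309, 0.0388]
ee_rot: [0.694, 0.72, 0.0, 0.0]
ft_force: [-0.1, -1.1, -3.2]
grip_width: 0.293
grasp_force: 59.8
```

Request:
{"api": "carry_out", "payload": {"deltas": [[0,0,0.006,0,-1],[0,0,0.01,0,-1],[0,0,0.01,0,-1]]}}

```text
clock: 15.32
position: [0.6076, 0.1309, 0.0387]
ee_rot: [0.694, 0.72, 0.0, 0.001]
ft_force: [-7.7, -3.2, 13.8]
grip_width: 0.296
grasp_force: 62.1
```

Request:
{"api": "carry_out", "payload": {"deltas": [[0,0,0,0,-0.3],[0,0,0,0,-0.1],[0,0,0,0,0.2],[0,0,0,0,0.2],[0,0,0,0,0.2],[0,0,-0.1,0,0.2],[0,0,-0.3,0,0.2],[0,0,-0.6,0,0.2],[0,0,-0.9,0,0.2],[0,0,-0.9,0,0.2]]}}

```text
clock: 16.58
position: [0.609, 0.1319, 0.1767]
ee_rot: [0.693, 0.721, 0.003, 0.002]
ft_force: [0.1, 1.0, 0.5]
grip_width: 0.595
grasp_force: 0.0
```

```bash
python3 - <<'E'
from h import *
go((.4495,.359,.17,92),(.4495,.359,.043,92))
E
```

```text
t 16.58 tcp [0.609, 0.1319, 0.1767] yaw 92.2 w 0.595 gf 0.0 F [0.1, 1.0, 0.5] q [0.35, 0.51, -0.85, 1.54, 0.4, 1.27, -0.52]
   (0.4495, 0.359, 0.17, 92) -> [ 1.554 -1.005  0.039] spin 0.007
   (0.4495, 0.359, 0.043, 92) -> [ 1.553 -1.01   0.886] spin 0.007
```

Request:
{"api": "carry_out", "payload": {"deltas": [[0.33,-0.2,0,0,0.6],[0.66,-0.4,0,0,0.6],[1,-0.65,0,0,0.6],[1,-0.65,0,0,0.6]]}}

```text
clock: 17.08
position: [0.5, 0.2819, 0.1723]
ee_rot: [0.69, 0.724, 0.0, -0.001]
ft_force: [0.8, -0.3, -0.1]
grip_width: 0.8
grasp_force: 0.0
```

Request:
{"api": "carry_out", "payload": {"deltas": [[0.3,-0.18,0,0,0.6],[0.555,-0.35,0,0,0.6],[0.555,-0.35,0,0,0.6],[0.555,-0.35,0,0,0.6]]}}

```text
clock: 17.58
position: [0.4492, 0.3572, 0.1715]
ee_rot: [0.694, 0.72, -0.0, 0.0]
ft_force: [0.3, -0.6, 0.2]
grip_width: 0.801
grasp_force: 0.0
```

```bash
python3 - <<'E'
from h import *
p=camera("scene"); save(p,"s3.png"); a=cv2.imread("pics/s3.png"); cv2.imwrite("pics/s3c.png",cv2.resize(a[110:400,180:520],None,fx=2,fy=2))
go((.4495,.359,.17,92),(.4495,.359,.045,92))
E
```

```text
t 17.62 tcp [0.4495, 0.3568, 0.1714] yaw 92.07 w 0.798 gf 0.0 F [-0.2, -1.2, 0.1] q [0.01, 0.44, -0.95, 1.66, 0.38, 1.23, -0.99]
   (0.4495, 0.359, 0.17, 92) -> [0.014 0.    0.01 ] spin 0.002
   (0.4495, 0.359, 0.045, 92) -> [0.015 0.    0.843] spin 0.002
```

View pics/s3c.png

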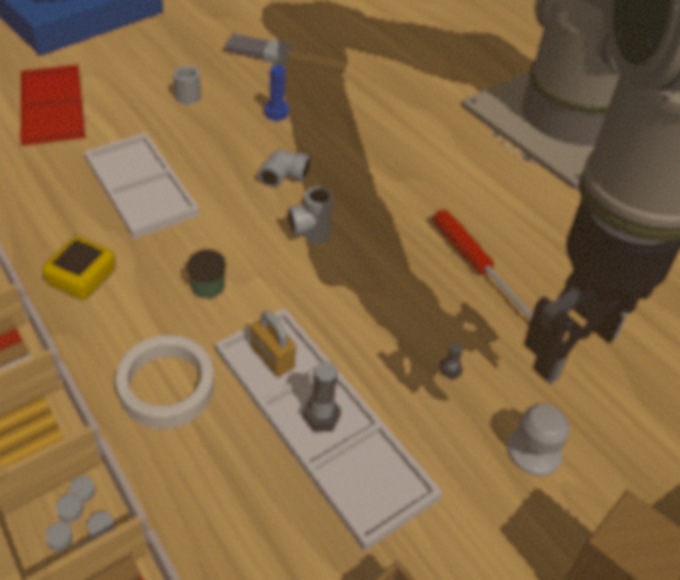

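The bolt at (322,398) and padlock at (272,345) both stand upright in their compartments, and the hand is above the knob at (540,438). Next I'll grip the knob.

Request:
{"api": "carry_out", "payload": {"deltas": [[0.01,0,0.25,0,0.6],[0.01,0,0.5,0,0.6],[0.01,0,0.7,0,0.6],[0.01,0,0.8,0,0.6],[0.01,0,0.84,0,0.6],[0.01,0,0.84,0,0.6],[0.01,0,0.84,0,-1],[0.01,0,0.84,0,-1],[0.01,0,0.84,0,-1],[0.01,0,0.84,0,-1],[0.01,0,0.84,0,-1],[0.01,0,0.84,0,-1]], "force": 60}}

```text
clock: 19.12
position: [0.4488, 0.36, 0.047]
ee_rot: [0.693, 0.72, 0.001, 0.0]
ft_force: [-2.4, -2.2, 8.2]
grip_width: 0.487
grasp_force: 60.3
```

```bash
python3 - <<'E'
from h import *
go((.605,.304,.135,92),(.605,.304,.049,92))
E
```

```text
t 19.12 tcp [0.4488, 0.36, 0.047] yaw 92.19 w 0.487 gf 60.3 F [-2.4, -2.2, 8.2] q [-0.07, 0.59, -0.86, 1.76, 0.52, 1.03, -1.09]
   (0.605, 0.304, 0.135, 92) -> [-0.413  1.027 -0.585] spin 0.006
   (0.605, 0.304, 0.049, 92) -> [-0.413  1.027 -0.012] spin 0.006
```

Request:
{"api": "carry_out", "payload": {"deltas": [[0,0,-0.1,0,-1],[0,0,-0.35,0,-1],[-0.05,0.1,-0.6,0,-1],[-0.2,0.45,-0.6,0,-1],[-0.35,0.8,-0.6,0,-1],[-0.41,1,-0.6,0,-1],[-0.41,1,-0.6,0,-1]]}}

```text
clock: 20.0
position: [0.603, 0.3019, 0.1359]
ee_rot: [0.695, 0.719, 0.0, 0.0]
ft_force: [-0.7, -0.3, -3.1]
grip_width: 0.489
grasp_force: 61.7
```

Request:
{"api": "carry_out", "payload": {"deltas": [[0,0.03,0,0,-1],[0,0.03,0.2,0,-1],[0,0.03,0.4,0,-1],[0,0.03,0.5,0,-1],[0,0.03,0.54,0,-1],[0,0.03,0.56,0,-1],[0,0.03,0.565,0,-1],[0,0.03,0.565,0,-1]]}}

```text
clock: 21.0
position: [0.6054, 0.3042, 0.0516]
ee_rot: [0.694, 0.72, 0.0, 0.0]
ft_force: [0.7, 0.3, -2.2]
grip_width: 0.49
grasp_force: 61.6
```

Foot at about 4.6 mm; a touch lower.

Request:
{"api": "carry_out", "payload": {"deltas": [[0,0,0.005,0,-1],[0,0,0.009,0,-1],[0,0,0.009,0,-1]]}}

```text
clock: 21.38
position: [0.6054, 0.3043, 0.0511]
ee_rot: [0.694, 0.72, 0.0, 0.0]
ft_force: [-4.4, -3.0, 8.7]
grip_width: 0.484
grasp_force: 62.7
```

Request:
{"api": "carry_out", "payload": {"deltas": [[0,0,0,0,0.1],[0,0,0,0,0.3],[0,0,0,0,0.6],[0,0,0,0,0.6],[0,0,0,0,0.6],[0,0,-0.1,0,0.6],[0,0,-0.3,0,0.6],[0,0,-0.6,0,0.6],[0,0,-0.85,0,0.6],[0,0,-0.85,0,0.6]]}}

```text
clock: 22.62
position: [0.6063, 0.3054, 0.1818]
ee_rot: [0.693, 0.72, 0.003, 0.001]
ft_force: [0.1, -0.3, 0.0]
grip_width: 0.801
grasp_force: 0.0
```

```bash
python3 - <<'E'
from h import *
go((.4575,-.002,.18,92),(.4575,-.002,.055,166.5))
P=[]
for c in("top","scene"):
    p=camera(c);C=cloud(p);Q=C[p["depth"]>0]
    for n,x,y,r,z0,z1 in(("tee",.465,-.005,.05,.012,.075),("teetop",.457,-.002,.03,.056,.075),("coup",.4565,-.345,.04,.012,.055),("bolt",.607,.218,.03,.07,.1),("lock",.608,.131,.04,.02,.1),("knob",.605,.304,.03,.04,.1)):
        q=Q[(np.hypot(Q[:,0]-x,Q[:,1]-y)<r)&(Q[:,2]>z0)&(Q[:,2]<z1)]
        if len(q)>5: print(c,n,[np.round(v,1) for v in cv2.minAreaRect((q[:,:2]*1000).astype(np.float32))],"ztop",q[:,2].max().round(4))
E
```

```text
t 22.62 tcp [0.6063, 0.3054, 0.1818] yaw 92.19 w 0.801 gf 0.0 F [0.1, -0.3, 0.0] q [0.03, 0.63, -0.85, 1.36, 0.47, 1.35, -0.78]
   (0.4575, -0.002, 0.18, 92) -> [-2.010e+00 -1.069e+00  1.000e-03] spin 0.006
   (0.4575, -0.002, 0.055, 166.5) -> [-2.012 -1.074  0.834] spin -2.477
top tee [array([465.7,  -4.9]), array([35.4, 51.9]), np.float64(74.9)] ztop 0.0686
top teetop [array([457.2,  -3.1]), array([33.6, 33.3]), np.float64(45.3)] ztop 0.0686
top coup [array([ 456.3, -346. ]), array([37.8, 39.7]), np.float64(45.8)] ztop 0.0483
top bolt [array([604.7, 217.7]), array([22.5, 21.3]), np.float64(59.1)] ztop 0.0877
top lock [array([607.7, 131. ]), array([26.5, 50. ]), np.float64(4.0)] ztop 0.0751
scene tee [array([465.7,  -3.5]), array([38.4, 53.5]), np.float64(81.7)] ztop 0.0657
scene teetop [array([457.9,  -1. ]), array([35.4, 34.3]), np.float64(28.5)] ztop 0.0657
scene coup [array([ 456.2, -345.3]), array([40.9, 37.3]), np.float64(60.7)] ztop 0.0455
scene bolt [array([610.7, 217.7]), array([22.6, 10.9]), np.float64(76.0)] ztop 0.0846
scene lock [array([608.6, 133.1]), array([26.2, 50.6]), np.float64(2.5)] ztop 0.0729
scene knob [array([607.3, 304.6]), array([40.4, 42.5]), np.float64(29.3)] ztop 0.064
```

Request:
{"api": "carry_out", "payload": {"deltas": [[-0.33,-0.17,0,0,0.3],[-0.67,-0.35,0,0,0.3],[-1,-0.53,0,0,0.3],[-1,-0.53,0,0,0.3]]}}

```text
clock: 23.22
position: [0.5303, 0.1455, 0.1756]
ee_rot: [0.696, 0.718, -0.002, 0.001]
ft_force: [0.3, -0.3, -0.1]
grip_width: 0.647
grasp_force: 0.0
```

Request:
{"api": "carry_out", "payload": {"deltas": [[-0.33,-0.17,0,-0.3,0.3],[-0.67,-0.35,0,-0.6,0.3],[-1,-0.53,0,-0.9,0.3],[-1,-0.53,0,-1,0.3],[-1,-0.53,0,-1,0.3]]}}

```text
clock: 23.85
position: [0.4573, -0.0023, 0.1768]
ee_rot: [0.484, 0.875, -0.0, -0.0]
ft_force: [0.7, -0.6, 0.6]
grip_width: 0.652
grasp_force: 0.0
```

Request:
{"api": "carry_out", "payload": {"deltas": [[0,0,0,-0.33,0.3],[0,0,0,-0.66,0.3],[0,0,0,-1,0.3],[0,0,0,-1,0.3]]}}

```text
clock: 24.35
position: [0.458, -0.0002, 0.177]
ee_rot: [0.241, 0.971, 0.001, -0.0]
ft_force: [0.5, -1.1, 1.5]
grip_width: 0.648
grasp_force: 0.0
```

```bash
python3 - <<'E'
from h import *
go((.4575,-.002,.18,166.5),(.4575,-.002,.053,166.5))
E
```

```text
t 24.35 tcp [0.458, -0.0002, 0.177] yaw 152.14 w 0.648 gf 0.0 F [0.5, -1.1, 1.5] q [0.95, 0.13, -1.09, 1.94, 0.12, 1.15, 0.9]
   (0.4575, -0.002, 0.18, 166.5) -> [-0.003 -0.012 -0.02 ] spin -0.479
   (0.4575, -0.002, 0.053, 166.5) -> [-0.003 -0.013  0.826] spin -0.479
```

Request:
{"api": "carry_out", "payload": {"deltas": [[0,-0.012,0.2,-0.24,0.3],[0,-0.012,0.4,-0.48,0.3],[0,-0.012,0.6,-0.48,0.3],[0,-0.012,0.75,-0.48,0.3],[0,-0.012,0.82,-0.48,0.3],[0,-0.012,0.82,-0.48,0.3],[0,-0.012,0.82,-0.48,-1],[0,-0.012,0.82,-0.48,-1],[0,-0.012,0.82,-0.48,-1],[0,-0.012,0.82,-0.48,-1],[0,-0.012,0.82,-0.48,-1]], "force": 60}}

```text
clock: 25.72
position: [0.4577, -0.0033, 0.0551]
ee_rot: [0.117, 0.993, -0.0, 0.001]
ft_force: [-1.7, 0.3, 6.9]
grip_width: 0.407
grasp_force: 59.4
```

```bash
python3 - <<'E'
from h import *
go((.6036,-.156,.14,166.5),(.6036,-.156,.06,166.5))
E
```

```text
t 25.72 tcp [0.4577, -0.0033, 0.0551] yaw 166.55 w 0.407 gf 59.4 F [-1.7, 0.3, 6.9] q [0.82, 0.36, -1.01, 2.05, 0.39, 0.92, 0.94]
   (0.6036, -0.156, 0.14, 166.5) -> [-1.184 -0.764 -0.564] spin 0.002
   (0.6036, -0.156, 0.06, 166.5) -> [-1.183 -0.764 -0.03 ] spin 0.002
```

Request:
{"api": "carry_out", "payload": {"deltas": [[0,0,-0.1,0,-1],[0,0,-0.35,0,-1],[-0.1,-0.05,-0.6,0,-1],[-0.4,-0.26,-0.6,0,-1],[-0.7,-0.46,-0.6,0,-1],[-1,-0.65,-0.6,0,-1],[-1,-0.65,-0.6,0,-1]]}}

```text
clock: 26.6
position: [0.5813, -0.1369, 0.1441]
ee_rot: [0.12, 0.993, 0.0, 0.0]
ft_force: [-0.3, 0.6, -1.8]
grip_width: 0.403
grasp_force: 60.3
```

Request:
{"api": "carry_out", "payload": {"deltas": [[-0.18,-0.11,0,0,-1],[-0.18,-0.11,0.2,0,-1],[-0.18,-0.11,0.4,0,-1],[-0.18,-0.11,0.5,0,-1],[-0.18,-0.11,0.54,0,-1],[-0.18,-0.11,0.56,0,-1],[-0.18,-0.11,0.565,0,-1],[-0.18,-0.11,0.565,0,-1]]}}

```text
clock: 27.6
position: [0.6029, -0.1554, 0.06]
ee_rot: [0.117, 0.993, -0.0, 0.0]
ft_force: [-0.6, -0.6, -2.7]
grip_width: 0.4
grasp_force: 60.5
```

Request:
{"api": "carry_out", "payload": {"deltas": [[0,0,0.005,0,-1],[0,0,0.011,0,-1],[0,0,0.011,0,-1]]}}

```text
clock: 27.98
position: [0.6033, -0.1555, 0.0593]
ee_rot: [0.117, 0.993, -0.0, 0.001]
ft_force: [-3.0, 0.2, 9.6]
grip_width: 0.403
grasp_force: 61.6
```

Request:
{"api": "carry_out", "payload": {"deltas": [[0,0,0,0,-0.1],[0,0,0,0,0.1],[0,0,0,0,0.3],[0,0,0,0,0.3],[0,0,0,0,0.3],[0,0,-0.1,0,0.3],[0,0,-0.3,0,0.3],[0,0,-0.6,0,0.3],[0,0,-0.7,0,0.3],[0,0,-0.7,0,0.3]]}}

```text
clock: 29.22
position: [0.6031, -0.1554, 0.1641]
ee_rot: [0.117, 0.993, -0.0, 0.001]
ft_force: [-0.2, 0.6, -1.2]
grip_width: 0.652
grasp_force: 0.0
```

Request:
{"api": "carry_out", "payload": {"deltas": [[0,0,0,0.33,0.3],[0,0,0,0.66,0.3],[0,0,0,1,0.3],[0,0,0,1,0.3]]}}

```text
clock: 29.72
position: [0.6019, -0.1553, 0.1614]
ee_rot: [0.369, 0.929, -0.0, -0.001]
ft_force: [-0.2, 1.2, 0.6]
grip_width: 0.648
grasp_force: 0.0
```

Request:
{"api": "carry_out", "payload": {"deltas": [[0,0,0,0.33,0.4],[0,0,0,0.66,0.4],[0,0,0,1,0.4],[0,0,0,1,0.4]]}}

```text
clock: 30.22
position: [0.6022, -0.1553, 0.162]
ee_rot: [0.596, 0.803, -0.0, -0.0]
ft_force: [-0.3, 0.6, 0.5]
grip_width: 0.7
grasp_force: 0.0
```

```bash
python3 - <<'E'
from h import *
go((.4563,-.3453,.16,107),(.4563,-.3453,.036,107))
p=camera("scene"); save(p,"s4.png"); a=cv2.imread("pics/s4.png"); cv2.imwrite("pics/s4c.png",cv2.resize(a[110:400,180:520],None,fx=2,fy=2))
E
```

```text
t 30.22 tcp [0.6022, -0.1553, 0.162] yaw 106.86 w 0.7 gf 0.0 F [-0.3, 0.6, 0.5] q [0.73, 0.49, -0.73, 1.55, 0.34, 1.23, 0.24]
   (0.4563, -0.3453, 0.16, 107) -> [-0.93  -1.298  0.015] spin -0.005
   (0.4563, -0.3453, 0.036, 107) -> [-0.931 -1.297  0.841] spin -0.005
```

View pics/s4c.png

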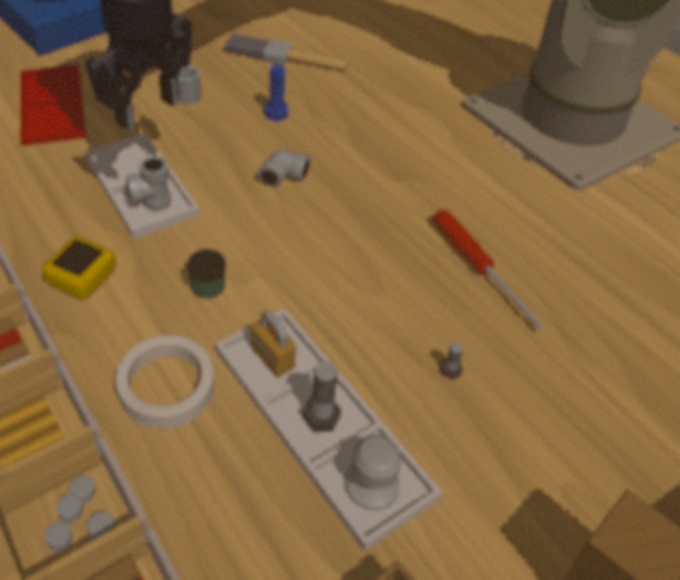

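Tray3 is complete: padlock (272,345), bolt (322,398), knob (374,470). The tee stands in tray2 at (150,182). Next is the coupling at (187,86).

Request:
{"api": "carry_out", "payload": {"deltas": [[-0.24,-0.33,0,0,0.4],[-0.48,-0.67,0,0,0.4],[-0.72,-1,0,0,0.4],[-0.72,-1,0,0,0.4]]}}

```text
clock: 30.78
position: [0.4857, -0.3072, 0.162]
ee_rot: [0.599, 0.801, -0.002, -0.0]
ft_force: [-0.2, 0.2, 0.6]
grip_width: 0.698
grasp_force: 0.0
```

Request:
{"api": "carry_out", "payload": {"deltas": [[-0.21,-0.3,0,0,0.4],[-0.21,-0.3,0,0,0.4],[-0.21,-0.3,0,0,0.4]]}}

```text
clock: 31.15
position: [0.456, -0.3439, 0.1626]
ee_rot: [0.596, 0.803, 0.0, -0.0]
ft_force: [0.2, -0.0, 0.2]
grip_width: 0.699
grasp_force: 0.0
```

```bash
python3 - <<'E'
from h import *
go((.4563,-.3453,.16,107),(.4563,-.3453,.036,107))
E
```

```text
t 31.15 tcp [0.456, -0.3439, 0.1626] yaw 106.8 w 0.699 gf 0.0 F [0.2, -0.0, 0.2] q [1.13, 0.36, -0.68, 1.69, 0.24, 1.18, 0.68]
   (0.4563, -0.3453, 0.16, 107) -> [-0.01  -0.001  0.017] spin -0.007
   (0.4563, -0.3453, 0.036, 107) -> [-0.01  -0.001  0.844] spin -0.007
```

Request:
{"api": "carry_out", "payload": {"deltas": [[-0.01,0,0.25,0,0.4],[-0.01,0,0.5,0,0.4],[-0.01,0,0.7,0,0.4],[-0.01,0,0.8,0,0.4],[-0.01,0,0.84,0,0.4],[-0.01,0,0.84,0,0.4],[-0.01,0,0.84,0,-1],[-0.01,0,0.84,0,-1],[-0.01,0,0.84,0,-1],[-0.01,0,0.84,0,-1],[-0.01,0,0.84,0,-1]], "force": 50}}

```text
clock: 32.52
position: [0.4566, -0.3466, 0.0381]
ee_rot: [0.598, 0.802, -0.0, 0.001]
ft_force: [-1.3, 0.9, 6.5]
grip_width: 0.451
grasp_force: 50.1
```

```bash
python3 - <<'E'
from h import *
go((.6034,-.242,.12,107),(.6034,-.242,.041,107))
E
```

```text
t 32.52 tcp [0.4566, -0.3466, 0.0381] yaw 106.58 w 0.451 gf 50.1 F [-1.3, 0.9, 6.5] q [1.08, 0.52, -0.62, 1.78, 0.36, 0.96, 0.59]
   (0.6034, -0.242, 0.12, 107) -> [ 0.388  1.138 -0.546] spin -0.014
   (0.6034, -0.242, 0.041, 107) -> [ 0.389  1.137 -0.019] spin -0.014
```

Request:
{"api": "carry_out", "payload": {"deltas": [[0,0,-0.1,0,-1],[0,0,-0.35,0,-1],[0.05,0.1,-0.6,0,-1],[0.17,0.45,-0.6,0,-1],[0.27,0.75,-0.6,0,-1],[0.34,1,-0.6,0,-1],[0.34,1,-0.6,0,-1]]}}

```text
clock: 33.4
position: [0.5876, -0.2508, 0.1278]
ee_rot: [0.596, 0.803, 0.001, 0.0]
ft_force: [0.8, -0.6, -2.1]
grip_width: 0.448
grasp_force: 50.9
```

Request:
{"api": "carry_out", "payload": {"deltas": [[0.05,0.13,0,0,-1],[0.05,0.13,0.2,0,-1],[0.05,0.13,0.4,0,-1],[0.05,0.13,0.5,0,-1],[0.05,0.13,0.54,0,-1],[0.05,0.13,0.56,0,-1],[0.05,0.13,0.565,0,-1],[0.05,0.13,0.565,0,-1]]}}

```text
clock: 34.4
position: [0.602, -0.2418, 0.0426]
ee_rot: [0.598, 0.802, 0.0, 0.0]
ft_force: [-0.2, 0.2, -1.4]
grip_width: 0.45
grasp_force: 50.9
```

Request:
{"api": "carry_out", "payload": {"deltas": [[0,0,0.005,0,-1],[0,0,0.009,0,-1],[0,0,0.009,0,-1]]}}

```text
clock: 34.78
position: [0.6021, -0.2417, 0.0421]
ee_rot: [0.598, 0.802, -0.0, 0.001]
ft_force: [-3.1, 1.2, 9.8]
grip_width: 0.454
grasp_force: 52.1
```

Request:
{"api": "carry_out", "payload": {"deltas": [[0,0,0,0,0],[0,0,0,0,0.2],[0,0,0,0,0.3],[0,0,0,0,0.3],[0,0,0,0,0.3],[0,0,-0.1,0,0.3],[0,0,-0.3,0,0.3],[0,0,-0.6,0,0.3],[0,0,-1,0,0.3],[0,0,-1,0,0.3]]}}

```text
clock: 36.02
position: [0.6043, -0.2418, 0.1974]
ee_rot: [0.598, 0.802, 0.001, 0.005]
ft_force: [1.2, 0.4, -0.7]
grip_width: 0.648
grasp_force: 0.0
```

Request:
{"api": "carry_out", "payload": {"deltas": [[-0.3,-0.3,0,0,0.3],[-0.6,-0.6,0,0,0.3],[-0.9,-1,0,0,0.3],[-0.9,-1,0,0,0.3]]}}

```text
clock: 36.52
position: [0.4925, -0.4188, 0.1905]
ee_rot: [0.601, 0.8, -0.001, -0.0]
ft_force: [-0.3, -0.3, 0.2]
grip_width: 0.649
grasp_force: 0.0
```

```bash
python3 - <<'E'
from h import *
for c in("top","scene"):
    p=camera(c);C=cloud(p);Q=C[p["depth"]>0]; save(p,c+"5.png")
    for n,x,y,r,z0,z1 in(("tee",.608,-.157,.04,.02,.08),("coup",.602,-.242,.035,.02,.06),("bolt",.607,.218,.03,.07,.1),("lock",.608,.131,.04,.02,.1),("knob",.605,.304,.03,.04,.1)):
        q=Q[(np.hypot(Q[:,0]-x,Q[:,1]-y)<r)&(Q[:,2]>z0)&(Q[:,2]<z1)]
        if len(q)>5: print(c,n,[np.round(v,1) for v in cv2.minAreaRect((q[:,:2]*1000).astype(np.float32))],"ztop",q[:,2].max().round(4))
a=cv2.imread("pics/top5.png"); cv2.imwrite("pics/top5c.png",cv2.resize(a[90:290,160:560],None,fx=2,fy=2))
a=cv2.imread("pics/scene5.png"); cv2.imwrite("pics/scene5c.png",cv2.resize(a[110:400,180:520],None,fx=2,fy=2))
E
```

```text
top tee [array([ 610.8, -157. ]), array([35.1, 52. ]), np.float64(74.9)] ztop 0.0732
top coup [array([ 601.9, -241.5]), array([38.1, 38.3]), np.float64(43.5)] ztop 0.0523
top bolt [array([604.7, 217.6]), array([20.5, 21.8]), np.float64(34.0)] ztop 0.0888
top lock [array([607.6, 131. ]), array([26.6, 50.2]), np.float64(2.7)] ztop 0.077
top knob [array([605.5, 301.9]), array([42.8, 42.5]), np.float64(79.1)] ztop 0.0673
scene tee [array([ 611., -156.]), array([36.4, 51.5]), np.float64(76.2)] ztop 0.0699
scene coup [array([ 603.2, -239.8]), array([38.9, 39.6]), np.float64(4.8)] ztop 0.0512
scene bolt [array([606. , 219.8]), array([22.5, 21.3]), np.float64(86.0)] ztop 0.0845
scene lock [array([609.6, 132.6]), array([25.3, 52.6]), np.float64(6.5)] ztop 0.072
scene knob [array([607.3, 304.7]), array([41. , 41.6]), np.float64(16.3)] ztop 0.065
```

View pics/top5c.png

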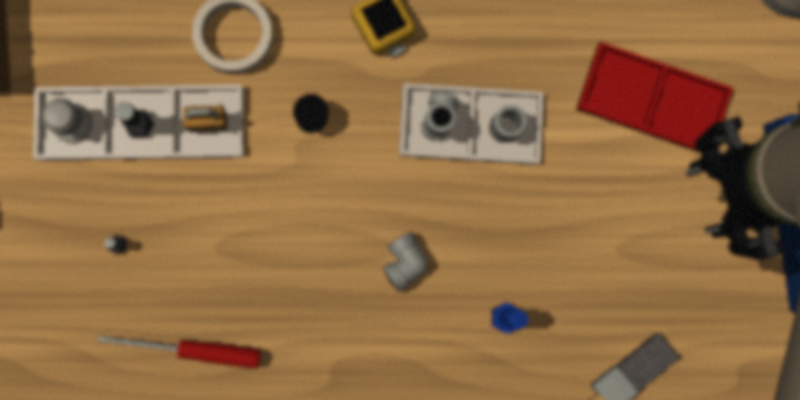

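View pics/scene5c.png

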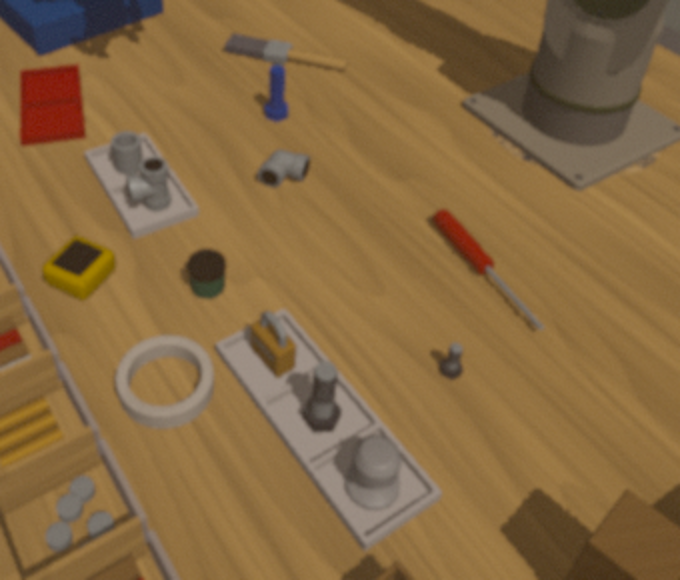

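All five parts stand upright in their compartments. In the top crop they are at knob (65,118), bolt (133,118), padlock (205,117), tee (440,115) and coupling (510,123). The small bolt (117,243), elbow (407,262) and blue bolt (510,318) haven't moved, and the hand is clear.

```bash
python3 -c "
from h import *
print(ticket.hand_in())"
```

```text
the job is handed in; nothing more can be done
None
```

I handed the job in at about 37 s: the padlock, big bolt (middle, head down) and door knob stand upright in tray3, the tee and coupling stand upright in tray2, and the small bolt and elbow are still in place on the counter.

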